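# Screw the amber cover onto the relay base

### The job

Put the amber relay cover over the relay on its base and screw it fully home: turn it backward (anticlockwise from above) until you feel it drop into the thread start, then forward (clockwise) until its rim lies on the base. Do it gently, never forcing the thread or wrenching the collar round, let go of the cover, and leave the other things on the bench undisturbed.

Things in the scene. Friction and masses are not known exactly. Their poses are not given: they have to be found in the camera images.
- cover: Loose clear amber acrylic relay cover, 0.08 to 0.17 kg: round cup, mouth down on the bench, 71 mm outside and 65 mm inside diameter, 60 mm high to its flat top, on which stands a straight grip fin 52 mm long, 22 mm thick, 28 mm tall (60 to 88 mm above the rim). Origin: centre of the open rim; z up the axis; x along the fin, so pinch it across y.
- grip_fin (a point): Point on the cover's axis inside the grip fin, 76 mm above the rim and 12 mm below the fin's top; its axes are the cover's.
- lug (a point): Lower inner edge of one of the cover's three inward thread lugs, which lies towards the cover's +x; the others are 120 degrees either side. Lugs reach in to 26.5 mm from the axis, are 7 mm wide and stand 6 to 11 mm above the rim.
- base: Fixed black relay base, block 110 x 110 x 18 mm, with brass terminal screws 4 mm proud along two edges. Origin: centre of its underside on the bench, z up. The collar with the relay stands in its middle.
- collar: Metal collar, 50 mm diameter, upright in the base's middle. Origin on its axis in the base's top face (18 mm above the bench), z up. Cylindrical to 28 mm above that face, then a cone to 39 mm diameter at 40 mm, which centres the cover's lugs. It is only friction-fitted: a turning moment above about 0.7 N m wrenches it round in the base.
- relay_top (a point): Top of the relay's copper coil on the collar's axis, 54 mm above the base face; the white relay block below it is 26 x 26 mm and ends 48 mm above the base face. The cover must be lowered over it.
- ridge_level (a point): Collar axis at the height of the flat tops of its three thread ridges (58 mm diameter, each 88 degrees, gaps of 32 degrees, alike). Where the gaps lie round the collar varies and no pose tells it. With the lugs on the ridges the rim is 17 mm above the base face. Turned forward from there they jam on 4 mm high stops at the ridge ends (lugs set on a stop: rim at 21 mm).
- start_level (a point): Collar axis at the height of the floor of the gaps (thread starts). Turned backward (anticlockwise from above) from the ridge tops by at most about 105 degrees, the lugs come over the gaps and the cover can sink 12 mm, to rim 5 mm above the base face. It can sink over a span of about 17 degrees, after which an upright wall stops backward turning.
- home_level (a point): Collar axis in the base's top face, where the rim ends. From the dropped place, turned forward (clockwise), the cover moves level at first (up to 25 degrees), then sinks 5 mm evenly over 50 degrees with its lugs under the ridges until the rim lies on the base face; some 15 more degrees are free before a hard end stop. No spring: the cover follows by weight or light push.
- switch_handle: Bystander: loose black polymer switch handle lying flat, about 105 x 30 x 20 mm. Origin under the middle of its bar.
- bridge: Bystander: loose zinc terminal bridge, a flat bar 90 x 22 x 6 mm with four studs 7 mm tall. Origin at the centre of its underside.
- lug_tray: Bystander: loose grey open tray 90 x 120 x 18 mm with three copper crimp lugs. Origin at the centre of its underside.
- case: Bystander: fixed dented grey instrument case with a chrome cam lock, 240 x 300 x 121 mm. Origin at the centre of its underside.
Things that resemble listed ones, but are neither listed nor needed, are in the scene too. Several things have the shape of the cover; the one meant has the colours described above.

How it is judged:
By the outcome, as a careful person would: the job done as asked, in the order asked, and still so for the second after the job is handed in, with the robot touching nothing.
It also fails if it takes over 67 s, if anything falls off the work surface, if the arm or the gripper's body presses on something with over 40 N, if the wrist force passes 120 N, or if a joint passes its speed limit or range.

### The arm

A 6-joint arm with a two-finger parallel gripper is mounted at the origin on the work surface. World frame = base frame: x ahead of the robot, y to its left, z up, the work surface at z = 0. Lengths are in m, angles in rad, forces in N, time in s.
With the tool pointing down it reaches from about 0.3 to 0.775 m from the base axis. Payload 14.6 kg.
Tool frame: the origin (TCP) lies midway between the tips of the shut fingers; the grasp point (between the pads) lies 19 mm behind it (ctrl.pinch_z is the distance from the TCP to the grasp point, in m); z points along the fingers, y is the line along which they close (so a half turn about z gives the same grasp; the last joint's range is limited). The gripper opens to 94 mm and grips with 3 to 60 N. Pads are 16 mm wide; open, the fingers measure 119 mm over their backs; the gripper's body (75 mm by 177 mm) begins 78 mm behind the grasp point.
Start: joints at [1.254, 0.3, 1.521, -0, 1.321, -0.067], TCP at [0.136, 0.533, 0.205] pointing down, gripper open.
Joint ranges: [-3.03, 3.03], [-0.79, 2.21], [0.23, 2.52], [-1.04, 4.18], [0, 3.07], [-2.55, 2.55]. Speed limits (rad/s): [2.22, 2.22, 2.57, 3.14, 3.14, 3.14].

### API

Orientations are given as [roll, pitch, yaw] about the fixed x, y, z axes, in that order (R = Rz(yaw) Ry(pitch) Rx(roll)).
In Python, from station import ctrl gives the robot as it stands.
- The arm moves only by the tool jog_arm, never from a script. Its argument "motion" is a list of rows, each a list of 7 numbers: the shift along the tool's x, y, z in m, then the turn, a rotation vector about the tool's x, y, z in rad, then the opening, from -1 (shut) to 1 (fully open). In form: [[tx, ty, tz, rx, ry, rz, gripper], ...]. A call has 1 to 5 rows; each row shifts and turns the commanded pose from where the row before left it, along the tool's axes as they then stand; what a row does not reach is not made up. A row lasts 1/10 s, in which the tool goes at most 50 mm and 8.59 degrees, less where a joint would pass 70% of its speed; a pose out of reach is approached as far as the arm can. A call is refused whole if a number of a shift passes 0.05 or a number of a turn 0.15, either way. A call with a gripper value outside its range is refused whole. The fingers move at their own pace and stop on an object; "squeeze" is the grip in N (left out, the last holds). Time passes only in rows, so rows that do not move let the fingers close. It gives the time, the measured TCP pose, the force, the opening and the grip force at its end, in the units of the state.
- ctrl.get_obs(): the state, without advancing time (a new reading comes with each control period).
- ctrl.camera(name): name is "side" or "top"; returns the picture (420x560x3 uint8, red, green, blue); there is no depth.
- ctrl.camera_model(name): a dict with "intrinsics" (3x3 intrinsics, pixels), "rvec" (rotation vector, rad) and "tvec" (3), from world to camera coordinates, as OpenCV has them. Camera axes: x right, y down, z forward; pixel columns grow to the right and rows downward; lengths in m; the calibration is good to about 2 mm. A picture is of the moment at which its call begins. camera_model takes no time and is no camera call.
- ctrl.hand_in(): hands the job in; it is judged then, once.
The state is a dict: "time_s": time; "qpos": joint angles; "joint_vel": joint speeds; "tau": joint torques, N m; "ee_pos": TCP position; "eef_rot": TCP orientation; "force": force on the tool from outside, world axes, zero at the start; "moment": the same for the moment, N m; "grip_width": finger opening in m; "grip_force": force on a finger pad.
Only numpy, scipy, OpenCV 4.12 (cv2) and the standard library are available. Lean on these libraries where they do the work, as an engineer would, in place of code of your own. Each camera call takes 0.05 s, during which the arm holds its last target. There are 200 camera calls.

## Working session

There is one attempt and no reset: what is moved stays moved. The work goes in short steps, Python scripts to look and compute and a tool call to move; the robot and the scene stay as the last step left them, time stands still between calls to the robot, and variables do not carry over. Pictures are saved under pics/ and viewed, at most 10 in all, crops included, and the job is handed in when it is done.

Besides the shell and the picture viewer there is one more tool, called after "Call:" by a JSON object that holds its "api" and its "payload", one argument or row to a line. jog_arm: Moves the arm, as the interface text tells. Its arguments: {"type":"object","properties":{"motion":{"type":"array"},"squeeze":{"type":"number"}},"required":["motion"]}

```bash
mkdir -p pics; ls
python3 - <<'E'
from station import ctrl
import cv2
for n in("top","side"):
    cv2.imwrite(f"pics/{n}0.png",ctrl.camera(n)[:,:,::-1]); print(ctrl.camera_model(n))
print(ctrl.get_obs(), ctrl.pinch_z)
E
```

```text
pics
{'intrinsics': array([[387.22554429,   0.        , 282.55938582],
       [  0.        , 387.22554429, 214.54252502],
       [  0.        ,   0.        ,   1.        ]]), 'rvec': array([ 2.14123118, -2.17196478,  0.08647857]), 'tvec': array([0.17397685, 0.57687113, 1.07899999])}
{'intrinsics': array([[493.52898276,   0.        , 281.16546791],
       [  0.        , 493.52898276, 211.95164351],
       [  0.        ,   0.        ,   1.        ]]), 'rvec': array([ 1.98793333, -0.86179304,  0.46743477]), 'tvec': array([-0.29906203,  0.33848538,  0.7134856 ])}
{'time_s': 0.1, 'qpos': array([ 1.25439160e+00,  3.00391356e-01,  1.52146444e+00, -1.08680159e-05,
        1.32071109e+00, -6.65886786e-02]), 'joint_vel': array([ 0.00029064,  0.00078551, -0.00269295,  0.00036883,  0.00066848,
       -0.00065681]), 'tau': array([-2.89177597e-04, -5.32634425e+01, -3.53285301e+01,  7.08816969e-02,
        2.34568783e-02, -3.52418510e-05]), 'ee_pos': array([0.13590636, 0.53272122, 0.20497942]), 'eef_rot': array([-3.14061988e+00, -5.43208347e-05,  2.89177927e+00]), 'force': array([-0.38066784,  0.08668125, -0.43749301]), 'moment': array([0.00383051, 0.03315008, 0.05521636]), 'grip_force': 0.0, 'grip_width': 0.09376563158483837} 0.0188
```

View pics/top0.png

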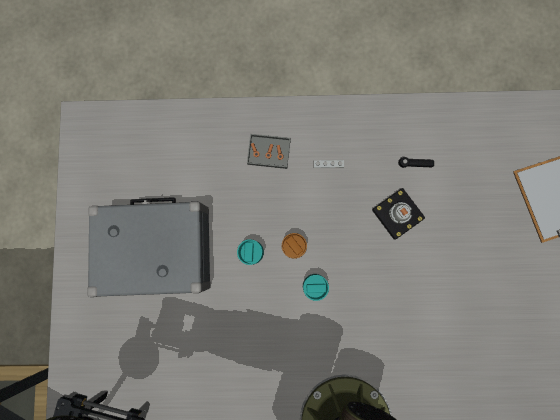

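View pics/side0.png

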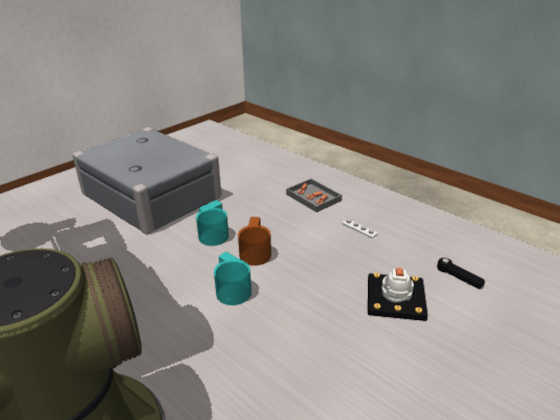

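Top: amber cover at about (294,246) between teal look-alikes at (250,252) and (316,287); base at (399,213) with the relay near (402,211). Side: cover at (255,242), base at (397,295). I'll enlarge crops.

```bash
cat > h.py <<'E'
import cv2, numpy as np
from station import ctrl
def cam(n):
    m=ctrl.camera_model(n); R=cv2.Rodrigues(m["rvec"])[0]
    return m["intrinsics"],R,np.ravel(m["tvec"]),m
def ray(n,uv,z):
    K,R,t,_=cam(n); c=-R.T@t; d=R.T@np.linalg.inv(K)@np.array([uv[0],uv[1],1.]); return c+d*(z-c[2])/d[2]
def proj(n,p):
    K,R,t,m=cam(n); return cv2.projectPoints(np.array([p],float),m["rvec"],m["tvec"],K,None)[0].ravel()
E
python3 - <<'E'
from h import *
T=cv2.imread("pics/top0.png");S=cv2.imread("pics/side0.png")
def cr(I,x,y,w,h,s): return cv2.resize(I[y:y+h,x:x+w],None,fx=s,fy=s,interpolation=cv2.INTER_CUBIC)
a=cr(T,274,226,40,40,7);b=cr(T,368,180,66,66,6)[:280,:396];b=cv2.resize(cr(T,366,180,70,70,4),(280,280))
c=cr(S,230,210,50,60,5)[:280,:];c=cv2.resize(c,(280,300));d=cv2.resize(S[260:325,362:432],(280,300),interpolation=cv2.INTER_CUBIC)
cv2.imwrite("pics/crop.png",np.vstack([np.hstack([a,b]),np.hstack([c,d])]))
for n,I in(("top",T),("side",S)):
    h=cv2.cvtColor(I,cv2.COLOR_BGR2HSV); m=cv2.inRange(h,(5,120,50),(18,255,255))
    for k,(x,y,w,hh,A) in enumerate(cv2.connectedComponentsWithStats(m)[2]):
        if A>20: print(n,x,y,w,hh,A,cv2.connectedComponentsWithStats(m)[3][k])
K,R,t,_=cam("top");print(-R.T@t);K,R,t,_=cam("side");print(-R.T@t)
for z in(0.,.06,.088):print(ray("top",(294.5,246),z))
for z in(.018,.058,.072):print(ray("top",(400,212),z))
E
```

```text
top 0 0 560 420 234238 [279.12097525 209.47230595]
top 251 143 8 14 43 [254.39534884 149.74418605]
top 266 144 7 14 41 [269.31707317 150.87804878]
top 277 145 6 15 42 [279.19047619 152.0952381 ]
top 514 157 46 85 314 [533.02229299 197.42038217]
top 401 208 7 7 29 [403.75862069 211.03448276]
top 282 233 25 25 493 [293.86612576 245.23935091]
side 0 0 560 420 228292 [277.67320362 210.47769085]
side 159 102 401 121 4992 [389.7255609  158.97335737]
side 0 161 74 32 485 [ 35.51546392 176.5628866 ]
side 298 183 9 11 43 [302.39534884 188.25581395]
side 307 191 15 8 50 [314.1 194.7]
side 316 194 11 10 39 [321.56410256 199.07692308]
side 238 217 33 48 1205 [254.3593361  242.74024896]
side 396 268 7 8 50 [399.   271.62]
[0.46377907 0.1400889  1.13691394]
[-0.10030695 -0.51302015  0.66319001]
[0.48957655 0.13274202 0.        ]
[0.48821511 0.13312975 0.06      ]
[0.48757976 0.13331069 0.088     ]
[ 0.5828785  -0.17307723  0.018     ]
[ 0.57862082 -0.16188187  0.058     ]
[ 0.57713063 -0.15796349  0.072     ]
```

View pics/crop.png

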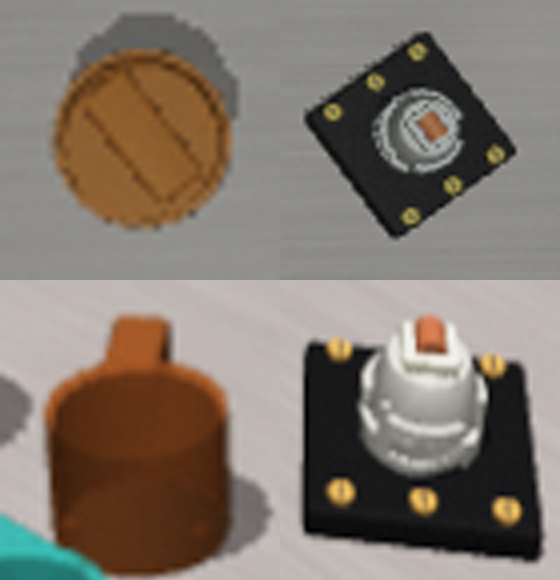

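Crop: fin top corners at about (125,68),(208,165),(165,203),(85,110) in the top-left panel, so the fin runs from upper left to lower right. All six brass screws are clear in the top-right panel, and the coil is visible in both views.

Run:
```python
from h import *
T=cv2.imread("pics/top0.png");S=cv2.imread("pics/side0.png")
f=np.array([(125,68),(208,165),(165,203),(85,110)],float); f=(f+.5)/7-.5+[274,226]
P=np.array([ray("top",p,.088)[:2] for p in f]);print("fin ctr",P.mean(0),"len/wid",np.linalg.norm(P[1]-P[0]),np.linalg.norm(P[1]-P[2]))
d=P[1]-P[0]+P[2]-P[3];phi=np.arctan2(d[1],d[0]);print("phi",phi)
print("cover ctr",ray("top",(293.87,245.24),.05))
h=cv2.cvtColor(T,cv2.COLOR_BGR2HSV)
m=cv2.inRange(h,(19,90,90),(35,255,255));n,l,s,c=cv2.connectedComponentsWithStats(m[180:245,366:436])
q=[c[i]+[366,180] for i in range(1,n) if s[i,4]>4];print(len(q));print("screws",np.mean([ray("top",p,.022) for p in q],0))
for p in q: print(np.round(ray("top",p,.022),4))
b=cv2.inRange(T,(0,0,0),(45,45,45))[180:245,366:436];r=cv2.minAreaRect(cv2.findNonZero(b));print(r)
print("blk",ray("top",np.array(r[0])+[366,180],.016))
print("coil top",ray("top",(403.76,211.03),.070),"side",ray("side",(399,271.6),.068))
# side cover: bottom-front check and fin
for n,p in(("fin",(0.4877,.135,.074)),("rim",(.4885,.134,0))):print(n,proj("side",p),proj("top",p))
o=ctrl.get_obs();print(o["time_s"])
```

```text
fin ctr [0.49012761 0.13358833] len/wid 0.049124067101287236 0.022081649377428465
phi -2.446460348169265
cover ctr [0.49058552 0.13479254 0.05      ]
6
screws [ 0.57996598 -0.16904648  0.022     ]
[ 0.6392 -0.1741  0.022 ]
[ 0.6178 -0.1434  0.022 ]
[ 0.5965 -0.1116  0.022 ]
[ 0.5639 -0.2266  0.022 ]
[ 0.5421 -0.1945  0.022 ]
[ 0.5203 -0.1641  0.022 ]
((31.95999526977539, 33.279998779296875), (38.399993896484375, 37.59999465942383), 53.13010025024414)
blk [ 0.57946238 -0.16761771  0.016     ]
coil top [ 0.57986677 -0.16891565  0.07      ] side [ 0.58437657 -0.16807483  0.068     ]
fin [251.67038479 229.27746797] [293.85032195 246.08122024]
rim [253.55877199 257.03684463] [294.07582687 246.3748928 ]
0.1
```

Call:
{"api": "jog_arm", "payload": {
  "motion": [
    [0,0,0,0,0,0.1465,0.4],
    [0,0,0,0,0,0.1465,0.4],
    [0,0,0,0,0,0.1465,0.4],
    [0,0,0,0,0,0.1465,0.4],
    [0,0,0,0,0,0.1465,0.4]
  ]
}}

```text
time_s: 0.6
ee_pos: [0.1359, 0.5328, 0.2051]
eef_rot: [-3.141, 0.0, 2.153]
force: [0.7, -0.4, 0.7]
grip_width: 0.0659
grip_force: 0.0
```

Call:
{"api": "jog_arm", "payload": {
  "motion": [
    [0,0,0,0,0,0.1465,0.4],
    [0,0,0,0,0,0.1465,0.4],
    [0,0,0,0,0,0.1465,0.4],
    [0,0,0,0,0,0.1465,0.4],
    [0,0,0,0,0,0.1465,0.4]
  ]
}}

```text
time_s: 1.1
ee_pos: [0.1359, 0.5328, 0.2051]
eef_rot: [-3.141, 0.001, 1.421]
force: [0.3, 0.4, -0.5]
grip_width: 0.0659
grip_force: 0.0
```

Call:
{"api": "jog_arm", "payload": {
  "motion": [
    [0,0,0,0,0,0.1465,0.4],
    [0,0,0,0,0,0.1465,0.4],
    [0,0,0,0,0,0.1465,0.4],
    [0,0,0,0,0,0.1465,0.4],
    [0,0,0,0,0,0.1465,0.4]
  ]
}}

```text
time_s: 1.6
ee_pos: [0.1359, 0.5328, 0.2051]
eef_rot: [3.141, 0.001, 0.688]
force: [0.4, 0.1, 1.0]
grip_width: 0.0659
grip_force: 0.0
```

Call:
{"api": "jog_arm", "payload": {
  "motion": [
    [0.001,0.035,0,0,0,0,0.4],
    [0.001,0.035,0,0,0,0,0.4],
    [0.001,0.035,0,0,0,0,0.4],
    [0.001,0.035,0,0,0,0,0.4],
    [0.001,0.035,0,0,0,0,0.4]
  ]
}}

```text
time_s: 2.1
ee_pos: [0.2524, 0.4004, 0.2052]
eef_rot: [3.141, 0.0, 0.694]
force: [0.8, 0.5, 0.4]
grip_width: 0.0656
grip_force: 0.0
```

Call:
{"api": "jog_arm", "payload": {
  "motion": [
    [0.001,0.035,0,0,0,0,0.4],
    [0.001,0.035,0,0,0,0,0.4],
    [0.001,0.035,0,0,0,0,0.4],
    [0.001,0.035,0,0,0,0,0.4],
    [0.001,0.035,0,0,0,0,0.4]
  ]
}}

```text
time_s: 2.6
ee_pos: [0.3682, 0.2691, 0.2053]
eef_rot: [-3.142, 0.0, 0.694]
force: [0.4, 0.6, -0.5]
grip_width: 0.0659
grip_force: 0.0
```

Call:
{"api": "jog_arm", "payload": {
  "motion": [
    [0.001,0.035,0,0,0,0,0.4],
    [0.001,0.035,0,0,0,0,0.4],
    [0.001,0.035,0,0,0,0,0.4],
    [0.001,0.035,0,0,0,0,0.4],
    [0,0,0,0,0,0,0.4]
  ]
}}

```text
time_s: 3.1
ee_pos: [0.4618, 0.1628, 0.205]
eef_rot: [3.141, 0.001, 0.691]
force: [0.2, 0.3, -0.6]
grip_width: 0.0656
grip_force: 0.0
```

Call:
{"api": "jog_arm", "payload": {
  "motion": [
    [0.002,0.02,0,0,0,0,0.4],
    [0.0015,0.02,0,0,0,0,0.4],
    [0,0,0.03,0,0,0,0.4],
    [0,0,0.03,0,0,0,0.4],
    [0,0,0.03,0,0,0,0.4]
  ]
}}

```text
time_s: 3.6
ee_pos: [0.488, 0.1373, 0.1143]
eef_rot: [-3.141, 0.0, 0.694]
force: [-0.1, -0.6, -0.2]
grip_width: 0.0657
grip_force: 0.0
```

Call:
{"api": "jog_arm", "payload": {
  "motion": [
    [0,0,0.02,0,0,0,0.4],
    [0,0,0.015,0,0,0,0.4],
    [0,0,0.01,0,0,0,0.4],
    [0,0,0.004,0,0,0,0.4],
    [0,0,0,0,0,0,0.4]
  ]
}}

```text
time_s: 4.1
ee_pos: [0.4884, 0.137, 0.0664]
eef_rot: [-3.141, 0.0, 0.695]
force: [0.7, -0.3, -0.1]
grip_width: 0.0659
grip_force: 0.0
```

Run:
```python
from h import *
a=ctrl.camera("top")[:,:,::-1];b=ctrl.camera("side")[:,:,::-1]
cv2.imwrite("pics/g.png",np.hstack([cv2.resize(a[205:290,240:340],(400,400)),cv2.resize(b[150:290,200:340],(400,400))]))
o=ctrl.get_obs();print(o["ee_pos"],o["force"],o["qpos"])
```

```text
[0.48880708 0.13700082 0.06710819] [ 0.90992406 -0.33679241 -0.24330607] [2.01103285e-01 3.70707651e-01 1.77835505e+00 1.57395184e-06
 9.91576117e-01 1.07750317e+00]
```

View pics/g.png

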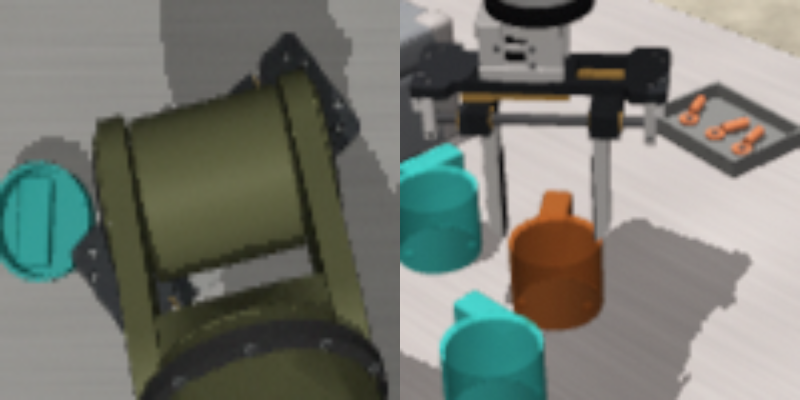

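The side view shows the fingers straddling the amber fin (at about (557,215)) with clearance. I'll centre 3 mm and close.

Call:
{"api": "jog_arm", "payload": {
  "motion": [
    [-0.001,0.003,0.002,0,0,0,0.4],
    [0,0,0,0,0,0,-0.3],
    [0,0,0,0,0,0,-0.6],
    [0,0,0,0,0,0,-0.6],
    [0,0,0,0,0,0,-1]
  ],
  "squeeze": 30
}}

```text
time_s: 4.7
ee_pos: [0.4897, 0.1339, 0.0645]
eef_rot: [3.142, -0.0, 0.694]
force: [0.3, -0.5, -0.6]
grip_width: 0.0369
grip_force: 0.0
```

Call:
{"api": "jog_arm", "payload": {
  "motion": [
    [0,0,0,0,0,0,-1],
    [0,0,0,0,0,0,-1],
    [0,0,0,0,0,0,-1]
  ]
}}

```text
time_s: 5.0
ee_pos: [0.4897, 0.1339, 0.0644]
eef_rot: [-3.142, 0.0, 0.694]
force: [-0.7, 0.6, -0.4]
grip_width: 0.0222
grip_force: 29.7
```

Call:
{"api": "jog_arm", "payload": {
  "motion": [
    [0,0,-0.01,0,0,0,-1],
    [0,0,-0.02,0,0,0,-1],
    [0,0,-0.03,0,0,0,-1],
    [0,0,-0.03,0,0,0,-1],
    [0,0,-0.02,0,0,0,-1]
  ]
}}

```text
time_s: 5.5
ee_pos: [0.49, 0.1339, 0.1772]
eef_rot: [3.141, -0.002, 0.694]
force: [0.4, 0.6, -1.3]
grip_width: 0.0219
grip_force: 29.7
```

Call:
{"api": "jog_arm", "payload": {
  "motion": [
    [-0.0125,0.029,0,0,0,0,-1],
    [-0.0125,0.029,0,0,0,0,-1],
    [-0.0125,0.029,0,0,0,0,-1],
    [-0.0125,0.029,0,0,0,0,-1],
    [-0.0125,0.029,0,0,0,0,-1]
  ]
}}

```text
time_s: 6.0
ee_pos: [0.5346, -0.0188, 0.1752]
eef_rot: [3.141, -0.0, 0.694]
force: [0.5, -0.2, -1.0]
grip_width: 0.0216
grip_force: 29.7
```

Call:
{"api": "jog_arm", "payload": {
  "motion": [
    [-0.0125,0.029,0,0,0,0,-1],
    [-0.0125,0.029,0,0,0,0,-1],
    [-0.0125,0.029,0,0,0,0,-1],
    [-0.0125,0.029,0,0,0,0,-1],
    [-0.0125,0.029,0,0,0,0,-1]
  ]
}}

```text
time_s: 6.5
ee_pos: [0.5793, -0.1703, 0.1751]
eef_rot: [3.141, -0.0, 0.694]
force: [0.1, 0.1, -0.6]
grip_width: 0.0218
grip_force: 29.7
```

Call:
{"api": "jog_arm", "payload": {
  "motion": [
    [0,0,0,0,0,0,-1],
    [0,0,0,0,0,0,-1],
    [0,0,0,0,0,0,-1]
  ]
}}

```text
time_s: 6.8
ee_pos: [0.579, -0.1682, 0.1748]
eef_rot: [-3.141, -0.0, 0.695]
force: [-0.2, -0.0, -1.5]
grip_width: 0.0218
grip_force: 29.7
```

Run:
```python
from h import *
a=ctrl.camera("top")[:,:,::-1];b=ctrl.camera("side")[:,:,::-1]
cv2.imwrite("pics/b.png",np.hstack([cv2.resize(a[160:260,350:450],(400,400)),cv2.resize(b[190:330,330:470],(400,400))]))
o=ctrl.get_obs();print(o["ee_pos"],o["force"],o["moment"],o["qpos"])
x,y,z=o["ee_pos"]; r=z-.0644
h=cv2.cvtColor(b,cv2.COLOR_BGR2HSV);m=cv2.inRange(h,(5,120,50),(18,255,255))[190:330,330:470]
n,l,s,c=cv2.connectedComponentsWithStats(m);i=1+s[1:,4].argmax();print(s[i],c[i]+[330,190])
for p in((x,y,r),(x,y,r+.06),(.58,-.169,.072),(.58,-.169,.018)):print(proj("side",p))
for dx in(-.0355,.0355):
  for th in np.linspace(0,3,4): pass
ang=np.linspace(0,6.28,60);pp=np.array([proj("side",(x+.0355*np.cos(t),y+.0355*np.sin(t),r)) for t in ang]);print("rim u range",pp[:,0].min(),pp[:,0].max(),"v max",pp[:,1].max())
```

```text
[ 0.57912268 -0.16808369  0.17481839] [-0.474531   -0.66503186 -1.37576466] [-0.04394527  0.13071017  0.03133491] [-3.43230131e-01  4.42416174e-01  1.39915109e+00  4.86773074e-05
  1.29986542e+00  5.32193601e-01]
[  52   17   43   58 1683] [403.1734997  239.52346999]
[400.20283926 254.93462658]
[404.25441002 227.96826652]
[398.4251795  271.22735003]
[395.13865285 292.96873492]
rim u range 380.7040345765888 419.97179503816244 v max 266.92915503406965
```

View pics/b.png

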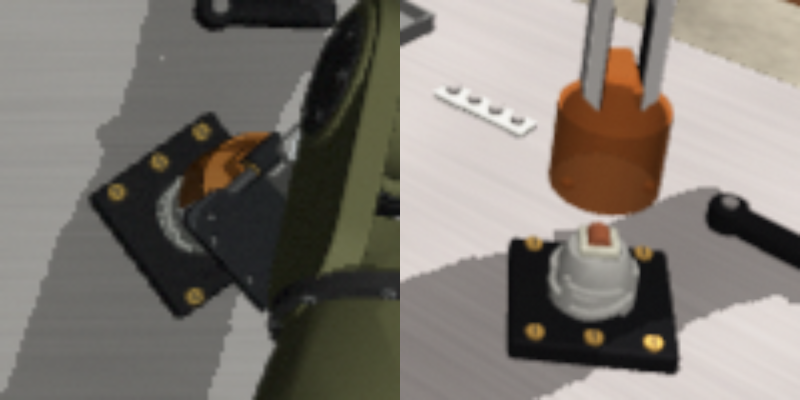

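Side view: the cover is held upright above the relay, with its rim at about (402,264) and the coil at (399,272), aligned to within about 1 mm. Lowering now.

Call:
{"api": "jog_arm", "payload": {
  "motion": [
    [0,0.001,0.015,0,0,0,-1],
    [0,0,0.02,0,0,0,-1],
    [0,0,0.015,0,0,0,-1],
    [0,0,0.008,0,0,0,-1],
    [0,0,0,0,0,0,-1]
  ]
}}

```text
time_s: 7.4
ee_pos: [0.5793, -0.1694, 0.1151]
eef_rot: [-3.14, 0.001, 0.695]
force: [0.3, 0.4, -1.2]
grip_width: 0.0219
grip_force: 29.7
```

Call:
{"api": "jog_arm", "payload": {
  "motion": [
    [0,0,0.003,0,0,0,-1],
    [0,0,0.003,0,0,0,-1],
    [0,0,0.002,0,0,0,-1],
    [0,0,0,0,0,0,-1]
  ]
}}

```text
time_s: 7.8
ee_pos: [0.5798, -0.1697, 0.1084]
eef_rot: [3.142, 0.0, 0.694]
force: [0.3, 0.5, -1.7]
grip_width: 0.0219
grip_force: 29.7
```

Call:
{"api": "jog_arm", "payload": {
  "motion": [
    [0,0,0.002,0,0,0,-1],
    [0,0,0.002,0,0,0,-1],
    [0,0,0,0,0,0,-1]
  ]
}}

```text
time_s: 8.1
ee_pos: [0.5797, -0.1697, 0.1042]
eef_rot: [-3.141, 0.0, 0.694]
force: [-0.1, 0.5, -1.6]
grip_width: 0.0219
grip_force: 29.7
```

Call:
{"api": "jog_arm", "payload": {
  "motion": [
    [0,0,0.001,0,0,0,-1],
    [0,0,0.001,0,0,0,-1],
    [0,0,0,0,0,0,-1]
  ]
}}

```text
time_s: 8.4
ee_pos: [0.58, -0.1698, 0.1028]
eef_rot: [3.141, -0.0, 0.694]
force: [-0.6, 0.9, 1.7]
grip_width: 0.0219
grip_force: 29.7
```

Contact came at TCP z 0.103, about 20.5 mm rim height, so a lug is on a stop. Turning backward lightly.

Call:
{"api": "jog_arm", "payload": {
  "motion": [
    [0,0,0,0,0,-0.06,-1],
    [0,0,0,0,0,-0.06,-1],
    [0,0,0,0,0,-0.06,-1],
    [0,0,0,0,0,0,-1]
  ]
}}

```text
time_s: 8.8
ee_pos: [0.5802, -0.1699, 0.1032]
eef_rot: [3.14, -0.0, 0.875]
force: [-0.5, 0.5, 6.1]
grip_width: 0.0216
grip_force: 29.7
```

Call:
{"api": "jog_arm", "payload": {
  "motion": [
    [0,0,0.001,0,0,0,-1],
    [0,0,0.001,0,0,0,-1],
    [0,0,0,0,0,0,-1]
  ]
}}

```text
time_s: 9.1
ee_pos: [0.5807, -0.17, 0.1027]
eef_rot: [3.139, -0.001, 0.872]
force: [-3.7, 1.8, 18.0]
grip_width: 0.0217
grip_force: 29.8
```

Call:
{"api": "jog_arm", "payload": {
  "motion": [
    [0,0,-0.0015,0,0,0,-1],
    [0,0,0,0,0,-0.06,-1],
    [0,0,0,0,0,-0.06,-1],
    [0,0,0,0,0,-0.06,-1],
    [0,0,0,0,0,0,-1]
  ]
}}

```text
time_s: 9.6
ee_pos: [0.5802, -0.1697, 0.1024]
eef_rot: [3.141, -0.001, 1.054]
force: [0.9, 1.4, 4.3]
grip_width: 0.0218
grip_force: 29.8
```

Run:
```python
from h import *
b=ctrl.camera("side")[:,:,::-1]
cv2.imwrite("pics/c.png",cv2.resize(b[220:330,340:450],(600,600),interpolation=cv2.INTER_CUBIC))
o=ctrl.get_obs();print(o["ee_pos"],o["force"],o["moment"])
```

```text
[ 0.58013603 -0.16972862  0.10230597] [2.75719519 0.71101319 3.97336575] [ 0.15817715 -0.19374534 -0.05059651]
```

View pics/c.png

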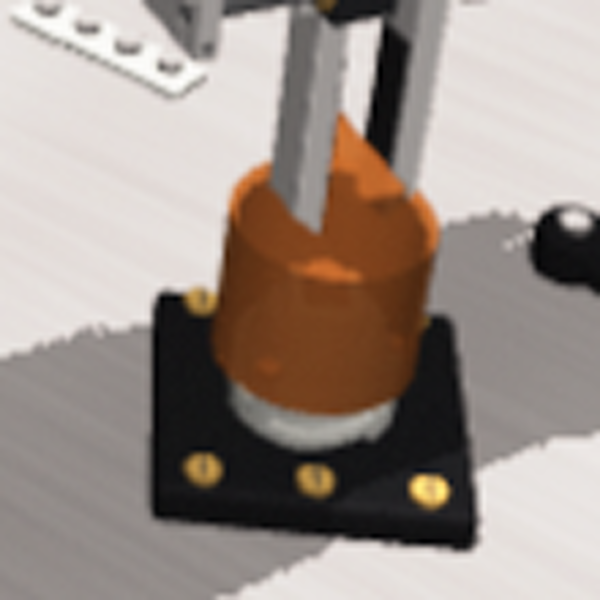

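The cover sits upright over the collar, with its rim about 20 mm above the base (rim bottom at about (320,412) in the crop), still on a stop. Continuing backward.

Call:
{"api": "jog_arm", "payload": {
  "motion": [
    [0,0,0,0,0,-0.06,-1],
    [0,0,0,0,0,-0.06,-1],
    [0,0,0,0,0,-0.06,-1],
    [0,0,0,0,0,0,-1]
  ]
}}

```text
time_s: 10.05
ee_pos: [0.5795, -0.1699, 0.1014]
eef_rot: [-3.141, 0.0, 1.233]
force: [0.6, -1.6, -1.1]
grip_width: 0.0216
grip_force: 29.8
```

Call:
{"api": "jog_arm", "payload": {
  "motion": [
    [0,0,0.0005,0,0,-0.06,-1],
    [0,0,0,0,0,-0.06,-1],
    [0,0,0,0,0,-0.06,-1],
    [0,0,0,0,0,0,-1]
  ]
}}

```text
time_s: 10.45
ee_pos: [0.5797, -0.1699, 0.1011]
eef_rot: [-3.141, 0.0, 1.412]
force: [1.0, -0.3, -2.5]
grip_width: 0.0217
grip_force: 29.8
```

Call:
{"api": "jog_arm", "payload": {
  "motion": [
    [0,0,0.001,0,0,0,-1],
    [0,0,0.0005,0,0,0,-1],
    [0,0,0,0,0,0,-1]
  ]
}}

```text
time_s: 10.75
ee_pos: [0.5798, -0.1697, 0.0999]
eef_rot: [3.142, 0.0, 1.413]
force: [0.7, -1.6, -1.8]
grip_width: 0.022
grip_force: 29.8
```

Call:
{"api": "jog_arm", "payload": {
  "motion": [
    [0,0,0.0007,0,0,0,-1],
    [0,0,0,0,0,0,-1]
  ]
}}

```text
time_s: 10.95
ee_pos: [0.5799, -0.1698, 0.0994]
eef_rot: [3.141, 0.0, 1.414]
force: [1.6, -0.8, -0.4]
grip_width: 0.0217
grip_force: 29.8
```

Call:
{"api": "jog_arm", "payload": {
  "motion": [
    [0,0,0.0006,0,0,0,-1],
    [0,0,0,0,0,-0.06,-1],
    [0,0,0,0,0,-0.06,-1],
    [0,0,0,0,0,0,-1]
  ]
}}

```text
time_s: 11.35
ee_pos: [0.5801, -0.1699, 0.0992]
eef_rot: [3.14, 0.0, 1.535]
force: [0.1, -1.8, 4.9]
grip_width: 0.0219
grip_force: 29.8
```

Call:
{"api": "jog_arm", "payload": {
  "motion": [
    [0,0,0,0,0,-0.06,-1],
    [0,0,0,0,0,-0.06,-1],
    [0,0,0,0,0,-0.06,-1],
    [0,0,0,0,0,-0.06,-1],
    [0,0,0,0,0,0,-1]
  ]
}}

```text
time_s: 11.85
ee_pos: [0.5802, -0.1699, 0.0992]
eef_rot: [3.14, 0.001, 1.774]
force: [1.2, -2.4, 6.0]
grip_width: 0.0216
grip_force: 29.8
```

Call:
{"api": "jog_arm", "payload": {
  "motion": [
    [0,0,0,0,0,-0.06,-1],
    [0,0,0,0,0,-0.06,-1],
    [0,0,0,0,0,-0.06,-1],
    [0,0,0,0,0,0,-1]
  ]
}}

```text
time_s: 12.25
ee_pos: [0.5803, -0.1701, 0.0992]
eef_rot: [3.14, 0.001, 1.953]
force: [3.1, -2.9, 4.9]
grip_width: 0.0221
grip_force: 29.9
```

Call:
{"api": "jog_arm", "payload": {
  "motion": [
    [0,0,0,0,0,-0.05,-1],
    [0,0,0,0,0,-0.05,-1],
    [0,0,0,0,0,-0.05,-1],
    [0,0,0,0,0,0,-1]
  ]
}}

```text
time_s: 12.65
ee_pos: [0.5803, -0.1699, 0.0992]
eef_rot: [3.14, 0.001, 2.102]
force: [3.7, -1.2, 5.2]
grip_width: 0.0218
grip_force: 29.9
```

Call:
{"api": "jog_arm", "payload": {
  "motion": [
    [0,0,0,0,0,-0.05,-1],
    [0,0,0,0,0,-0.05,-1],
    [0,0,0,0,0,-0.05,-1],
    [0,0,0,0,0,0,-1]
  ]
}}

```text
time_s: 13.05
ee_pos: [0.5805, -0.1698, 0.0992]
eef_rot: [3.14, 0.002, 2.252]
force: [4.1, -1.9, 4.9]
grip_width: 0.0219
grip_force: 29.9
```

Call:
{"api": "jog_arm", "payload": {
  "motion": [
    [0,0,0,0,0,-0.05,-1],
    [0,0,0,0,0,-0.05,-1],
    [0,0,0,0,0,-0.05,-1],
    [0,0,0,0,0,0,-1]
  ]
}}

```text
time_s: 13.45
ee_pos: [0.5803, -0.1696, 0.0989]
eef_rot: [3.141, 0.001, 2.402]
force: [5.2, -0.1, 2.8]
grip_width: 0.0215
grip_force: 30.0
```

Call:
{"api": "jog_arm", "payload": {
  "motion": [
    [0,0,0,0,0,-0.04,-1],
    [0,0,0,0,0,-0.04,-1],
    [0,0,0,0,0,0,-1]
  ]
}}

```text
time_s: 13.75
ee_pos: [0.5801, -0.1695, 0.0987]
eef_rot: [3.141, 0.0, 2.482]
force: [5.0, 1.0, 1.7]
grip_width: 0.0215
grip_force: 30.0
```

Call:
{"api": "jog_arm", "payload": {
  "motion": [
    [-0.0006,0.0005,0,0,0,-0.04,-1],
    [0,0,0,0,0,-0.03,-1],
    [0,0,0,0,0,0,-1]
  ]
}}

```text
time_s: 14.05
ee_pos: [0.5804, -0.1695, 0.0982]
eef_rot: [3.142, -0.001, 2.553]
force: [3.2, 0.3, -2.0]
grip_width: 0.0218
grip_force: 30.0
```

Free of the ridge tops now; sinking gently.

Call:
{"api": "jog_arm", "payload": {
  "motion": [
    [-0.0004,0.0002,0.001,0,0,0,-1],
    [0,0,0.001,0,0,0,-1],
    [0,0,0,0,0,0,-1]
  ]
}}

```text
time_s: 14.35
ee_pos: [0.5807, -0.1696, 0.0962]
eef_rot: [-3.141, -0.001, 2.554]
force: [1.6, 0.4, -3.4]
grip_width: 0.0217
grip_force: 30.0
```

Call:
{"api": "jog_arm", "payload": {
  "motion": [
    [0,0,0.002,0,0,0,-1],
    [0,0,0.002,0,0,0,-1],
    [0,0,0.001,0,0,0,-1],
    [0,0,0,0,0,0,-1]
  ]
}}

```text
time_s: 14.75
ee_pos: [0.5809, -0.1698, 0.0914]
eef_rot: [-3.141, -0.001, 2.554]
force: [0.4, 0.0, -2.4]
grip_width: 0.0219
grip_force: 30.0
```

Call:
{"api": "jog_arm", "payload": {
  "motion": [
    [0,0,0.001,0,0,0,-1],
    [0,0,0.001,0,0,0,-1],
    [0,0,0,0,0,0,-1]
  ]
}}

```text
time_s: 15.05
ee_pos: [0.5809, -0.1698, 0.0895]
eef_rot: [-3.141, -0.0, 2.554]
force: [0.4, 0.8, -2.3]
grip_width: 0.0221
grip_force: 30.0
```

Call:
{"api": "jog_arm", "payload": {
  "motion": [
    [0,0,0.001,0,0,0,-1],
    [0,0,0.0008,0,0,0,-1],
    [0,0,0,0,0,0,-1]
  ]
}}

```text
time_s: 15.35
ee_pos: [0.5809, -0.1698, 0.0877]
eef_rot: [-3.141, -0.0, 2.554]
force: [0.4, -0.4, -0.6]
grip_width: 0.0218
grip_force: 30.0
```

Call:
{"api": "jog_arm", "payload": {
  "motion": [
    [0,0,0.0005,0,0,0,-1],
    [0,0,0,0,0,0,-1]
  ]
}}

```text
time_s: 15.55
ee_pos: [0.5811, -0.1698, 0.0875]
eef_rot: [-3.142, 0.0, 2.554]
force: [0.5, -0.6, 0.2]
grip_width: 0.0217
grip_force: 30.0
```

Dropped 12 mm to the floor of the start (z 0.0875). Now forward.

Call:
{"api": "jog_arm", "payload": {
  "motion": [
    [0,0,0.0002,0,0,0.05,-1],
    [0,0,0,0,0,0.05,-1],
    [0,0,0,0,0,0.05,-1],
    [0,0,0,0,0,0,-1]
  ]
}}

```text
time_s: 15.95
ee_pos: [0.5811, -0.1698, 0.0873]
eef_rot: [3.141, 0.0, 2.403]
force: [0.5, -0.1, 1.4]
grip_width: 0.0216
grip_force: 30.0
```

Call:
{"api": "jog_arm", "payload": {
  "motion": [
    [0,0,0,0,0,0.04,-1],
    [0,0,0,0,0,0.04,-1],
    [0,0,0,0,0,0,-1]
  ]
}}

```text
time_s: 16.25
ee_pos: [0.5811, -0.1698, 0.0872]
eef_rot: [3.142, 0.0, 2.325]
force: [-0.2, 0.1, 0.1]
grip_width: 0.0219
grip_force: 30.0
```

Call:
{"api": "jog_arm", "payload": {
  "motion": [
    [0,0,0.0002,0,0,0.04,-1],
    [0,0,0.0003,0,0,0.04,-1],
    [0,0,0,0,0,0,-1]
  ]
}}

```text
time_s: 16.55
ee_pos: [0.5811, -0.1697, 0.0868]
eef_rot: [3.141, 0.0, 2.246]
force: [0.1, -0.4, 0.5]
grip_width: 0.0216
grip_force: 30.0
```

```bash
python3 -c "
from station import ctrl
o=ctrl.get_obs();print(o['force'],o['moment'])"
```

```text
[ 0.07771725 -0.35118299  0.49420664] [ 0.09907718  0.03822996 -0.02747918]
```

Following the thread down (about 0.23 mm per 0.04 rad).

Call:
{"api": "jog_arm", "payload": {
  "motion": [
    [0,0,0.0002,0,0,0.04,-1],
    [0,0,0.0003,0,0,0.04,-1],
    [0,0,0.0002,0,0,0.04,-1],
    [0,0,0,0,0,0,-1]
  ]
}}

```text
time_s: 16.95
ee_pos: [0.5811, -0.1698, 0.0861]
eef_rot: [3.141, 0.0, 2.126]
force: [-0.0, 0.5, 1.2]
grip_width: 0.0215
grip_force: 30.0
```

Call:
{"api": "jog_arm", "payload": {
  "motion": [
    [0,0,0.0002,0,0,0.04,-1],
    [0,0,0.0003,0,0,0.04,-1],
    [0,0,0.0002,0,0,0.04,-1],
    [0,0,0.0002,0,0,0.04,-1],
    [0,0,0,0,0,0,-1]
  ]
}}

```text
time_s: 17.45
ee_pos: [0.5811, -0.1698, 0.0851]
eef_rot: [3.141, 0.0, 1.966]
force: [-0.0, 0.8, 0.8]
grip_width: 0.0218
grip_force: 30.0
```

```bash
python3 -c "
from station import ctrl
o=ctrl.get_obs();print(o['force'],o['moment'])"
```

```text
[-0.02120402  0.82724161  0.82105406] [ 0.0256307  -0.0204817  -0.01350386]
```

Torque is negligible; continuing the same way.

Call:
{"api": "jog_arm", "payload": {
  "motion": [
    [0,0,0.0002,0,0,0.04,-1],
    [0,0,0.0003,0,0,0.04,-1],
    [0,0,0.0002,0,0,0.04,-1],
    [0,0,0.0002,0,0,0.04,-1],
    [0,0,0,0,0,0,-1]
  ]
}}

```text
time_s: 17.95
ee_pos: [0.5811, -0.1697, 0.0841]
eef_rot: [3.142, -0.0, 1.806]
force: [0.7, -0.4, 0.2]
grip_width: 0.0216
grip_force: 30.0
```

Call:
{"api": "jog_arm", "payload": {
  "motion": [
    [0,0,0.0002,0,0,0.04,-1],
    [0,0,0.0003,0,0,0.04,-1],
    [0,0,0.0002,0,0,0.04,-1],
    [0,0,0.0002,0,0,0.04,-1],
    [0,0,0,0,0,0,-1]
  ]
}}

```text
time_s: 18.45
ee_pos: [0.581, -0.1698, 0.0832]
eef_rot: [-3.142, -0.0, 1.646]
force: [0.8, -0.7, 0.2]
grip_width: 0.0216
grip_force: 30.0
```

```bash
python3 -c "
from station import ctrl
o=ctrl.get_obs();print(o['force'],o['moment'])"
```

```text
[ 0.82881822 -0.7461245   0.21938311] [-0.02422979 -0.03465858 -0.01381223]
```

Call:
{"api": "jog_arm", "payload": {
  "motion": [
    [0,0,0.0002,0,0,0.04,-1],
    [0,0,0.0003,0,0,0.04,-1],
    [0,0,0.0002,0,0,0.04,-1],
    [0,0,0,0,0,0,-1]
  ]
}}

```text
time_s: 18.85
ee_pos: [0.581, -0.1698, 0.0826]
eef_rot: [-3.141, -0.0, 1.527]
force: [-1.4, 0.1, 1.3]
grip_width: 0.0218
grip_force: 30.0
```

```bash
python3 -c "
from station import ctrl
o=ctrl.get_obs();print(o['ee_pos'],o['force'],o['moment'])"
```

```text
[ 0.58098503 -0.16976306  0.08261354] [-1.39079771  0.09755452  1.25796772] [0.09686111 0.23645371 0.04796158]
```

Call:
{"api": "jog_arm", "payload": {
  "motion": [
    [0,0,0.0002,0,0,0.03,-1],
    [0,0,0.0002,0,0,0.03,-1],
    [0,0,0,0,0,0,-1]
  ]
}}

```text
time_s: 19.15
ee_pos: [0.5811, -0.1698, 0.0825]
eef_rot: [3.141, 0.0, 1.467]
force: [-2.9, 0.7, 5.1]
grip_width: 0.0219
grip_force: 30.0
```

```bash
python3 -c "
from station import ctrl
o=ctrl.get_obs();print(o['ee_pos'],o['force'],o['moment'])"
```

```text
[ 0.58107039 -0.16980143  0.08252924] [-2.92272627  0.66930877  5.05062272] [0.23672662 0.55155554 0.05275921]
```

Call:
{"api": "jog_arm", "payload": {
  "motion": [
    [0,0,0,0,0,0.03,-1],
    [0,0,0,0,0,0.03,-1],
    [0,0,0,0,0,0,-1]
  ]
}}

```text
time_s: 19.45
ee_pos: [0.5811, -0.1698, 0.0825]
eef_rot: [3.141, -0.0, 1.407]
force: [-2.4, 0.3, 5.5]
grip_width: 0.0216
grip_force: 30.0
```

```bash
python3 -c "
from station import ctrl
o=ctrl.get_obs();print(o['ee_pos'],o['force'],o['moment'])"
```

```text
[ 0.58114538 -0.16975969  0.08253577] [-2.39745538  0.28775989  5.48340429] [0.24352192 0.48561842 0.06331857]
```

Call:
{"api": "jog_arm", "payload": {
  "motion": [
    [0,0,0,0,0,0.02,-1],
    [0,0,0,0,0,0.02,-1],
    [0,0,-0.0004,0,0,0,-1]
  ]
}}

```text
time_s: 19.75
ee_pos: [0.5811, -0.1697, 0.0826]
eef_rot: [3.141, -0.0, 1.366]
force: [-0.4, 1.2, 0.7]
grip_width: 0.0217
grip_force: 30.0
```

```bash
python3 -c "
from station import ctrl
o=ctrl.get_obs();print(o['ee_pos'],o['force'],o['moment'])"
```

```text
[ 0.58107687 -0.16967936  0.08259404] [-0.40162638  1.19311394  0.6858048 ] [0.207201   0.09231029 0.01818904]
```

Home. Release and rise straight up.

Call:
{"api": "jog_arm", "payload": {
  "motion": [
    [0,0,0,0,0,0,-0.4],
    [0,0,0,0,0,0,-0.2],
    [0,0,0,0,0,0,0],
    [0,0,0,0,0,0,0],
    [0,0,0,0,0,0,0]
  ],
  "squeeze": 5
}}

```text
time_s: 20.25
ee_pos: [0.581, -0.1698, 0.0825]
eef_rot: [-3.142, 0.0, 1.365]
force: [-0.2, 0.3, 0.2]
grip_width: 0.0468
grip_force: 0.0
```

Call:
{"api": "jog_arm", "payload": {
  "motion": [
    [0,0,-0.005,0,0,0,0],
    [0,0,-0.015,0,0,0,0],
    [0,0,-0.03,0,0,0,0],
    [0,0,-0.03,0,0,0,0],
    [0,0,-0.03,0,0,0,0]
  ]
}}

```text
time_s: 20.75
ee_pos: [0.581, -0.1698, 0.1952]
eef_rot: [3.14, 0.0, 1.364]
force: [0.1, -0.1, 0.5]
grip_width: 0.047
grip_force: 0.0
```

Call:
{"api": "jog_arm", "payload": {
  "motion": [
    [0,0,-0.02,0,0,0,0],
    [0,0,0,0,0,0,0],
    [0,0,0,0,0,0,0]
  ]
}}

```text
time_s: 21.05
ee_pos: [0.5809, -0.1697, 0.2127]
eef_rot: [3.141, 0.0, 1.364]
force: [0.3, 0.7, -0.7]
grip_width: 0.0471
grip_force: 0.0
```

Run:
```python
from h import *
b=ctrl.camera("side")[:,:,::-1]
cv2.imwrite("pics/d.png",cv2.resize(b[190:330,300:500],(800,560),interpolation=cv2.INTER_CUBIC))
o=ctrl.get_obs();print(o["time_s"],o["ee_pos"],o["force"])
```

```text
21.1 [ 0.58069291 -0.16965061  0.21184785] [-0.25793119  0.36980266 -0.64154746]
```

View pics/d.png

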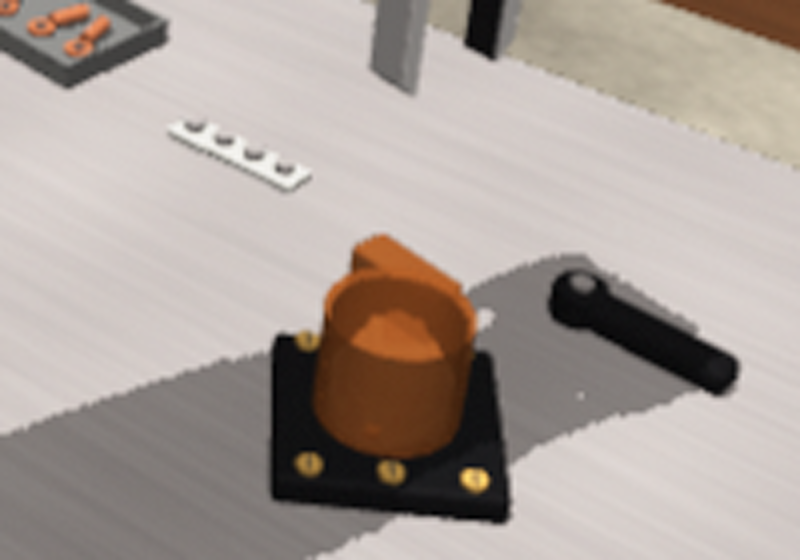

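The cover sits flat on the base, rim on its face at about (390,450) in the crop. The gripper is clear and the bystanders in view haven't moved.

```bash
python3 -c "
from station import ctrl
print(ctrl.hand_in())"
```

```text
the job is handed in; nothing more can be done
None
```

The amber cover is screwed fully home on the relay base, released, and handed in at about 21 s, with forces staying light apart from one brief 18 N press while a lug was on a stop.

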